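# Stand up the green gas cylinder against the stop plate

### The arm

A 6-joint arm with a two-finger parallel gripper is mounted at the origin on a cart in front of the work surface, level with it; the furniture and walls round the work are solid. World frame = base frame: x ahead of the robot, y to its left, z up, the work surface at z = 0. Lengths are in m, angles in rad, forces in N, time in s.
With the tool pointing down it reaches from about 0.35 to 0.975 m from the base axis. Payload 4.9 kg.
Tool frame: the origin (TCP) lies at the very end of the fingers, on their centre line; the grasp point (between the pads) lies 19 mm behind it; z points along the fingers, y is the line along which they close (so a half turn about z gives the same grasp; the last joint's range is limited). The gripper opens to 85 mm and grips with 20 to 120 N. Pads are 22 mm wide; open, the fingers measure 114 mm over their backs; the gripper's body (76 mm by 85 mm) begins 54 mm behind the grasp point. The pads swing forward as they close: fully open they stand 13 mm farther back than shut.
Start: joints at [1.012, 0.053, 1.613, -0, 1.476, -0.119], TCP at [0.266, 0.566, 0.231] pointing down, gripper open.
Joint ranges: [-3.01, 3.01], [-1.01, 2.22], [0.06, 2.58], [-1.02, 4.17], [0.09, 2.62], [-3.14, 3.14]. Speed limits (rad/s): [2.57, 2.57, 3.14, 3.14, 3.14, 3.14].

### API

Orientations are given as a rotation vector (axis times angle).
In Python, from station import ctrl gives the robot as it stands.
- The arm moves only by the tool jog_arm, never from a script. Its argument "plan" is a list of rows, each a list of 7 numbers: the shift along the tool's x, y, z in units of 0.02 m (1.0 is 0.02 m), then the turn, a rotation vector about the tool's x, y, z in units of 45 degrees (1.0 is 45 degrees), then the opening, from -1 (shut) to 1 (fully open). A call has 1 to 8 rows; each row shifts and turns the commanded pose from where the row before left it, along the tool's axes as they then stand; what a row does not reach is not made up. A row lasts 1/10 s, in which the tool goes at most 50 mm and 8.59 degrees, less where a joint would pass 70% of its speed; a pose out of reach is approached as far as the arm can. A call with a number of a shift or a turn outside -1 to 1 is refused whole. A call with a gripper value outside its range is refused whole. The fingers move at their own pace and stop on an object; "grip_force" is the grip in N (left out, the last holds). Time passes only in rows, so rows that do not move let the fingers close. It gives the time, the measured TCP pose, the force, the opening and the grip force at its end, in the units of the state.
- ctrl.get_obs(): the state, without advancing time (a new reading comes with each control period).
- ctrl.get_image(name): name is "side" or "top" or "wrist"; returns (picture, depth): 420x560x3 uint8, red, green, blue; 420x560 float32, m along the optical axis (not along the pixel's ray), 0 where there is no reading.
- ctrl.camera_info(name): a dict with "camera_matrix" (3x3 intrinsics, pixels), "rvec" (rotation vector, rad) and "tvec" (3), from world to camera coordinates, as OpenCV has them; the wrist camera has in their place "T_tool_cam" (4x4, takes a point from camera to tool coordinates, whose origin is the TCP and whose axes are the flange's). Camera axes: x right, y down, z forward; pixel columns grow to the right and rows downward; lengths in m; the calibration is good to about 2 mm. The wrist camera is an equidistant fisheye: a pixel r from the principal point sees the ray r / f radians off the axis. A picture is of the moment at which its call begins: read the wrist's pose just before it. camera_info takes no time and is no camera call.
- ctrl.finish_job(): hands the job in; it is judged then, once.
The state is a dict: "t": time; "q": joint angles; "dq": joint speeds; "effort": joint torques, N m; "tool_pos": TCP position; "tool_rot": TCP orientation; "contact_force": force on the tool from outside, world axes, zero at the start; "wrist_torque": the same for the moment, N m; "opening": finger opening in m; "grip_force": force on a finger pad.
Only numpy, scipy, OpenCV 4.12 (cv2) and the standard library are available. Lean on these libraries where they do the work, as an engineer would, in place of code of your own. Each camera call takes 0.05 s, during which the arm holds its last target. There are 200 camera calls.

### The job

Two small gas cylinders lie on the bench in front of the grey stop plate. Stand the green one up: take it by its brass cap, slide it along until its foot butts flat against the plate, then, with the foot staying on the table against the plate, raise the cap end until the cylinder stands upright with its side close to the plate, and let go. Leave the blue cylinder as it lies.

Things in the scene. Friction and masses are not known exactly. Their poses are not given: they have to be found in the camera images.
- green_cap (a point): Green gas cylinder (body 60 mm diameter, 180 mm long over all, 0.5 kg): grip point on its axis mid-way along the round brass cap (28 mm diameter, 49 mm long), 158 mm from the flat foot. +x runs from foot to cap. It starts lying, axis 30 mm above the table, foot 20 to 45 mm short of the plate and about square to it. Held lightly (about 10 N) the cap turns between the fingers.
- green_mid (a point): Point on the green cylinder's axis 85 mm from its foot, near its centre; axes as green_cap. 85 mm above the table when upright. As the cap is raised with the foot butted, the foot's upper rim slides down the plate and its lower rim slides out from it.
- blue_mid (a point): The same point on the blue gas cylinder, a bystander of the same size and shape, lying beside the green one, foot to the plate as well. +x runs from its foot to its cap.
- stop_face (a point): Grey steel stop plate with a yellow top edge, fixed to the table near the robot: upright face 280 mm long, 70 mm high, 12 mm thick. The point is the middle of the face's lower edge, on the table; +x points squarely out of the face towards the cylinders (roughly away from the robot), y along the face, z up.

How it is judged:
By the outcome, as a careful person would: the job done as asked, in the order asked, and still so for the second after the job is handed in, with the robot touching nothing.
It also fails if it takes over 38 s, if anything falls off the work surface, if the arm or the gripper's body presses on something with over 40 N, if the wrist force passes 120 N, or if a joint passes its speed limit or range.

## Working session

There is one attempt and no reset: what is moved stays moved. The work goes in short steps, Python scripts to look and compute and a tool call to move; the robot and the scene stay as the last step left them, time stands still between calls to the robot, and variables do not carry over. Pictures are saved under pics/ and viewed, at most 10 in all, crops included, and the job is handed in when it is done.

Besides the shell and the picture viewer there is one more tool, called after "Emit:" by a JSON object that holds its "op" and its "data". jog_arm: Moves the arm, as the interface text tells. Shifts and turns lie within -1 to 1; 1 stands for 0.02 m of shift or 45 degrees of turn. Its arguments: {"type":"object","properties":{"plan":{"type":"array"},"grip_force":{"type":"number"}},"required":["plan"]}

```bash
ls; mkdir -p pics
cat > h.py <<'E'
import numpy as np, cv2
from scipy.spatial.transform import Rotation as R
from station import ctrl
def snap(name):
    im,d=ctrl.get_image(name); np.savez(f'pics/{name}.npz',im=im,d=d)
    return im,d
def cloud(name,d):
    c=ctrl.camera_info(name);K=np.array(c['camera_matrix']);Rm=R.from_rotvec(np.ravel(c['rvec'])).as_matrix();t=np.ravel(c['tvec'])
    v,u=np.mgrid[:d.shape[0],:d.shape[1]]
    p=np.stack([(u-K[0,2])/K[0,0]*d,(v-K[1,2])/K[1,1]*d,d],-1)
    return (p-t)@Rm
E
python3 - <<'E'
from h import *
o=ctrl.get_obs();print(o['t'],o['tool_pos'],o['tool_rot'],o['opening'])
a,d=snap('top');b,e=snap('side')
cv2.imwrite('pics/top1.png',a[...,::-1]);cv2.imwrite('pics/side1.png',b[...,::-1])
print(R.from_rotvec(o['tool_rot']).as_matrix().round(3))
E
```

```text
pics
0.0 [0.26576717 0.56498424 0.23005524] [-0.6851029  -3.06532036  0.00311198] 0.08533208286573912
[[-0.905  0.426 -0.001]
 [ 0.426  0.905 -0.002]
 [ 0.    -0.002 -1.   ]]
```

View pics/top1.png

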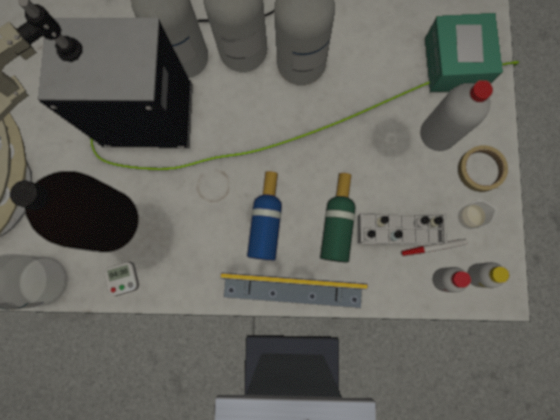

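View pics/side1.png

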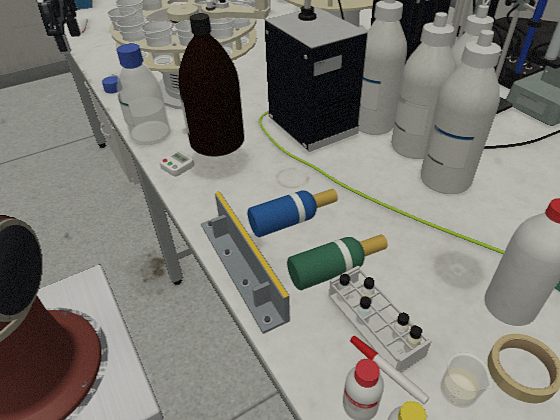

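The top view shows green with its foot at about (337,260) and cap end at (344,175). Blue runs (263,258) to (270,173), the plate's yellow edge runs (222,276) to (367,287), and a vial rack stands right of green at x≥360.

Run:
```python
from h import *
z=np.load('pics/top.npz');im,d=z['im'],z['d'];P=cloud('top',d)
hsv=cv2.cvtColor(im,cv2.COLOR_RGB2HSV).astype(int)
H,S,V=hsv[...,0],hsv[...,1],hsv[...,2]
def reg(m,x0,x1,y0,y1):
    b=np.zeros_like(m);b[y0:y1,x0:x1]=1;return m&b&(d>0)
def show(n,m):
    p=P[m];c=p.mean(0);w=np.linalg.svd(p[:,:2]-c[:2],full_matrices=0)[2][0]
    s=(p[:,:2]-c[:2])@w;t=(p[:,:2]-c[:2])@[-w[1],w[0]]
    print(n,m.sum(),'c',c.round(4),'dir',w.round(3),'ext',np.percentile(s,[1,99]).round(4),np.percentile(t,[1,99]).round(4),'z',np.percentile(p[:,2],[2,50,98]).round(3))
show('gbody',reg((H>60)&(H<95)&(S>90),315,362,205,270))
show('gcap',reg((H>10)&(H<30)&(S>100),330,358,165,205))
show('bbody',reg((H>95)&(H<125)&(S>100),240,290,185,268))
show('bcap',reg((H>10)&(H<30)&(S>100),258,285,165,200))
show('yel',reg((H>15)&(H<32)&(S>120),215,372,268,295))
# rack heights
for u,v in [(365,228),(372,220),(400,228),(360,240),(320,270),(300,150),(404,252)]: print(u,v,P[v,u].round(3))
m=reg(P[...,2]>0.02,352,460,205,250); show('rack',m); p=P[m]; print(p[:,0].min(),p[:,0].max(),p[:,1].min(),p[:,1].max(),p[:,2].max())
```

```text
gbody 1167 c [ 0.4718 -0.078   0.0569] dir [-0.989  0.147] ext [-0.0623  0.0456] [-0.0243  0.0252] z [0.047 0.058 0.063]
gcap 271 c [ 0.577  -0.0921  0.0429] dir [-0.989  0.15 ] ext [-0.0239  0.0249] [-0.0111  0.0118] z [0.038 0.043 0.047]
bbody 1405 c [0.4809 0.0654 0.0563] dir [-0.996  0.093] ext [-0.0674  0.0545] [-0.0266  0.0252] z [0.044 0.058 0.063]
bcap 258 c [0.5786 0.0569 0.0428] dir [-0.995  0.095] ext [-0.0227  0.0225] [-0.0118  0.0111] z [0.037 0.043 0.047]
yel 622 c [0.3832 0.0064 0.0718] dir [0.057 0.998] ext [-0.1346  0.1359] [-0.004  0.004] z [0.068 0.072 0.075]
365 228 [ 0.49  -0.135  0.041]
372 220 [ 0.511 -0.156  0.005]
400 228 [ 0.491 -0.205  0.04 ]
360 240 [ 0.465 -0.125  0.043]
320 270 [ 0.406 -0.049  0.001]
300 150 [ 0.661 -0.004  0.003]
404 252 [ 0.445 -0.219  0.011]
rack 1545 c [ 0.4921 -0.2045  0.0441] dir [ 0.015 -1.   ] ext [-0.0958  0.0884] [-0.0313  0.0359] z [0.023 0.041 0.063]
0.4599539300832315 0.53468273225323 -0.3070116944079656 -0.10776102502597829 0.06512523013686539
```

Run:
```python
from h import *
for n in('top','side'):
    z=np.load(f'pics/{n}.npz');d=z['d'];P=cloud(n,d);p=P[(d>0)]
    p=p[(p[:,2]>0.08)&(p[:,0]<0.75)&(abs(p[:,1])<.8)&(p[:,0]>.15)]
    g={}
    for q in p: k=tuple(np.floor(q[:2]/.06).astype(int)); g.setdefault(k,[]).append(q[2])
    print(n,[(round(k[0]*.06,2),round(k[1]*.06,2),round(max(v),2)) for k,v in sorted(g.items()) if len(v)>8])
    p=P[d>0];p=p[(p[:,2]>.015)&(p[:,1]>-.14)&(p[:,1]<-.095)&(p[:,0]>.44)&(p[:,0]<.56)]
    r=p[p[:,1]<-.1]
    for x in np.arange(.45,.55,.01):
        s=p[abs(p[:,0]-x)<.005]; print(round(x,2),[(round(a,3),round(b,3)) for a,b in s[np.argsort(-s[:,1])][:,1:][::6]][:12])
```

```text
top [(np.float64(0.3), np.float64(0.42), np.float64(0.14)), (np.float64(0.3), np.float64(0.48), np.float64(0.18)), (np.float64(0.36), np.float64(-0.42), np.float64(0.1)), (np.float64(0.36), np.float64(-0.36), np.float64(0.11)), (np.float64(0.36), np.float64(-0.3), np.float64(0.1)), (np.float64(0.36), np.float64(0.42), np.float64(0.15)), (np.float64(0.36), np.float64(0.48), np.float64(0.18)), (np.float64(0.42), np.float64(0.3), np.float64(0.22)), (np.float64(0.42), np.float64(0.36), np.float64(0.26)), (np.float64(0.42), np.float64(0.42), np.float64(0.25)), (np.float64(0.42), np.float64(0.48), np.float64(0.15)), (np.float64(0.48), np.float64(0.3), np.float64(0.24)), (np.float64(0.48), np.float64(0.36), np.float64(0.31)), (np.float64(0.48), np.float64(0.42), np.float64(0.3)), (np.float64(0.48), np.float64(0.48), np.float64(0.2)), (np.float64(0.54), np.float64(0.3), np.float64(0.2)), (np.float64(0.54), np.float64(0.36), np.float64(0.24)), (np.float64(0.54), np.float64(0.48), np.float64(0.2)), (np.float64(0.6), np.float64(0.18), np.float64(0.25)), (np.float64(0.6), np.float64(0.24), np.fl
[... 13532 characters left out ...]
 (np.float64(-0.098), np.float64(0.055)), (np.float64(-0.101), np.float64(0.05)), (np.float64(-0.103), np.float64(0.053)), (np.float64(-0.106), np.float64(0.051)), (np.float64(-0.107), np.float64(0.05)), (np.float64(-0.109), np.float64(0.049)), (np.float64(-0.11), np.float64(0.045)), (np.float64(-0.113), np.float64(0.045)), (np.float64(-0.114), np.float64(0.036)), (np.float64(-0.116), np.float64(0.027)), (np.float64(-0.116), np.float64(0.038))]
0.55 [(np.float64(-0.096), np.float64(0.041)), (np.float64(-0.098), np.float64(0.039)), (np.float64(-0.101), np.float64(0.039)), (np.float64(-0.104), np.float64(0.032)), (np.float64(-0.104), np.float64(0.035)), (np.float64(-0.106), np.float64(0.043))]
```

Emit:
{"op": "jog_arm", "data": {"plan": [[0,0,-1,0,0,-0.185,1],[0,0,-1,0,0,-0.185,1],[0,0,-1,0,0,0,1],[0,0,-1,0,0,0,1],[0,0,-1,0,0,0,1],[0,-0.5,-1,0,0,0,1],[-0.3,-1,-0.5,0,0,0,1],[-0.4,-1,0,0,0,0,1]]}}

```text
t: 0.9
tool_pos: [0.2726, 0.514, 0.3632]
tool_rot: [0.233, 3.131, 0.004]
contact_force: [0.6, -0.7, 0.0]
opening: 0.0857
grip_force: 0.0
```

Emit:
{"op": "jog_arm", "data": {"plan": [[-0.6,-1,0,0,0,0,1],[-0.6,-1,0,0,0,0,1],[-0.6,-1,0,0,0,0,1],[-0.7,-1,0,0,0,0,1],[-0.7,-1,0,0,0,0,1],[-0.7,-1,0,0,0,0,1],[-0.7,-1,0,0,0,0,1],[-0.7,-1,0,0,0,0,1]]}}

```text
t: 1.7
tool_pos: [0.3537, 0.339, 0.3607]
tool_rot: [-0.234, -3.132, 0.001]
contact_force: [-1.1, 0.0, -1.0]
opening: 0.0852
grip_force: 0.0
```

Emit:
{"op": "jog_arm", "data": {"plan": [[-0.7,-1,0,0,0,0,1],[-0.7,-1,0,0,0,0,1],[-0.7,-1,0,0,0,0,1],[-0.7,-1,0,0,0,0,1],[-0.7,-1,0,0,0,0,1],[-0.7,-1,0,0,0,0,1],[-0.7,-1,0.5,0,0,0,1],[-0.7,-1,1,0,0,0,1]]}}

```text
t: 2.5
tool_pos: [0.4414, 0.1643, 0.3324]
tool_rot: [0.234, 3.13, 0.001]
contact_force: [0.5, -0.2, 0.1]
opening: 0.0853
grip_force: 0.0
```

Emit:
{"op": "jog_arm", "data": {"plan": [[-0.7,-1,1,0,0,0,1],[-0.7,-1,1,0,0,0,1],[-0.7,-1,1,0,0,0,1],[-0.7,-1,1,0,0,0,1],[-0.7,-1,1,0,0,0,1],[-0.7,-1,1,0,0,0,1],[-0.7,-1,1,0,0,0,1],[-0.7,-1,1,0,0,0,1]]}}

```text
t: 3.3
tool_pos: [0.5274, -0.0106, 0.17]
tool_rot: [-0.234, -3.132, -0.0]
contact_force: [-0.3, -0.2, 0.1]
opening: 0.0857
grip_force: 0.0
```

Emit:
{"op": "jog_arm", "data": {"plan": [[-0.8,-1,1,0,0,0,1],[-0.8,-1,1,0,0,0,1],[-0.8,-1,0.5,0,0,0,1],[-0.7,-0.7,0,0,0,0,1],[0,0,0,0,0,0,1],[0,0,0,0,0,0,1]]}}

```text
t: 3.9
tool_pos: [0.5774, -0.092, 0.1209]
tool_rot: [-0.235, -3.132, -0.001]
contact_force: [0.6, 0.0, 0.7]
opening: 0.0857
grip_force: 0.0
```

Run:
```python
from h import *
o=ctrl.get_obs();print(o['t'],o['tool_pos'],o['q'].round(3) if hasattr(o['q'],'round') else o['q'])
a,d=snap('wrist');T=R.from_rotvec(o['tool_rot']).as_matrix();print(T.round(3))
cv2.imwrite('pics/w1.png',a[...,::-1])
print(ctrl.camera_info('wrist'))
```

```text
3.9 [ 0.5774426  -0.09201821  0.12087311] [-0.285  0.052  1.804  0.     1.287 -1.707]
[[-0.989  0.149 -0.001]
 [ 0.149  0.989  0.001]
 [ 0.001  0.    -1.   ]]
{'camera_matrix': array([[325.1922621 ,   0.        , 276.09381838],
       [  0.        , 325.1922621 , 208.25847157],
       [  0.        ,   0.        ,   1.        ]]), 'T_tool_cam': array([[-3.36916696e-04, -9.56943650e-01, -2.90273557e-01,
         7.38737408e-02],
       [ 9.99999562e-01, -5.75789040e-04,  7.37515051e-04,
        -3.27431678e-04],
       [-8.72896677e-04, -2.90273181e-01,  9.56943425e-01,
        -1.42693364e-01],
       [ 0.00000000e+00,  0.00000000e+00,  0.00000000e+00,
         1.00000000e+00]])}
```

View pics/w1.png

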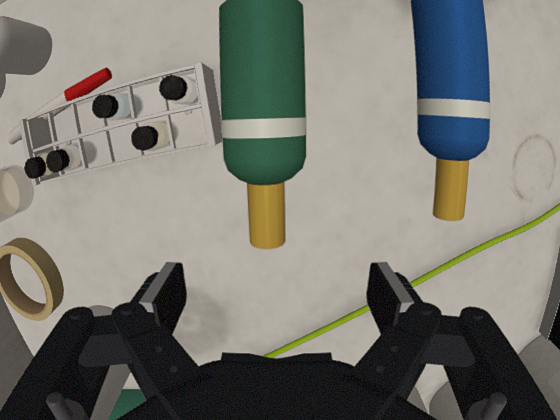

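The wrist view shows the green cap from (265,182) to its end at (267,247), between the fingers' lines. The rack's end is at about (212,100), just left of the body.

Run:
```python
from h import *
o=ctrl.get_obs();c=ctrl.camera_info('wrist');K=c['camera_matrix'];T=c['T_tool_cam']
A=R.from_rotvec(o['tool_rot']).as_matrix()
d=np.load('pics/wrist.npz')['d']
def w(u,v):
    x=np.array([u-K[0,2],v-K[1,2]])/K[0,0];r=np.hypot(*x);ray=np.array([*(x/r*np.sin(r)),np.cos(r)])
    D=np.median(d[v-1:v+2,u-1:u+2]);p=T[:3,:3]@(ray/ray[2]*D)+T[:3,3]
    return p.round(4),(A@p+o['tool_pos']).round(4)
for n,u,v in[('capend',267,245),('capmid',266,214),('capstart',265,186),('body',263,150),('body2',262,60),('rackcorner',213,70),('rack',216,140)]: print(n,*w(u,v))
```

```text
capend [-0.021  -0.0069  0.0772] [ 0.5971 -0.1015  0.0439]
capmid [ 0.0028 -0.0073  0.0775] [ 0.5734 -0.0984  0.0436]
capstart [ 0.0233 -0.0078  0.0773] [ 0.5531 -0.0959  0.0438]
body [ 0.0503 -0.0084  0.0613] [ 0.5264 -0.0924  0.0599]
body2 [ 0.1071 -0.0088  0.0612] [ 0.4701 -0.0844  0.06  ]
rackcorner [ 0.1097 -0.0504  0.1192] [ 0.4613 -0.1251  0.0019]
rack [ 0.0554 -0.042   0.0822] [ 0.5163 -0.1249  0.0389]
```

Emit:
{"op": "jog_arm", "data": {"plan": [[-0.05,-0.35,0.5,0,0,0,1],[0,0,1,0,0,0,1],[0,0,1,0,0,0,1],[0,0,1,0,0,0,1],[0,0,1,0,0,0,1],[0,0,0.6,0,0,0,1],[0,0,0.3,0,0,0,1],[0,0,0,0,0,0,1]], "grip_force": 20}}

```text
t: 4.75
tool_pos: [0.5771, -0.0989, 0.0125]
tool_rot: [-0.234, -3.131, -0.0]
contact_force: [0.4, 0.3, 0.4]
opening: 0.0852
grip_force: 0.0
```

Emit:
{"op": "jog_arm", "data": {"plan": [[0,0,0,0,0,0,-1],[0,0,0,0,0,0,-1],[0,0,0,0,0,0,-1],[0,0,0,0,0,0,-1],[0,0,0,0,0,0,-1],[0,0,0,0,0,0,-1]], "grip_force": 20}}

```text
t: 5.35
tool_pos: [0.5782, -0.0996, 0.0141]
tool_rot: [0.234, 3.132, -0.001]
contact_force: [-0.6, -0.9, 3.2]
opening: 0.0269
grip_force: 20.3
```

Emit:
{"op": "jog_arm", "data": {"plan": [[0.1,0.07,0,0,0,-0.01,-1],[0.2,0.07,0,0,0,-0.015,-1],[0.25,0.08,0,0,0,-0.015,-1],[0.25,0.08,0,0,0,-0.015,-1],[0.25,0.08,0,0,0,-0.015,-1],[0.25,0.08,0,0,0,-0.015,-1],[0.2,0.05,0,0,0,-0.015,-1],[0,0,0,0,0,0,-1]]}}

```text
t: 6.15
tool_pos: [0.5495, -0.0853, 0.0141]
tool_rot: [0.11, 3.138, 0.001]
contact_force: [3.2, 1.1, 3.8]
opening: 0.0271
grip_force: 20.1
```

Run:
```python
from h import *
o=ctrl.get_obs();print(o['t'],o['tool_pos'],o['contact_force'],o['wrist_torque'],o['opening'])
a,d=snap('side');b,e=snap('top');P=cloud('top',e)
w=cv2.resize(a[170:340,190:450],None,fx=3,fy=3,interpolation=cv2.INTER_CUBIC)
cv2.imwrite('pics/s2.png',w[...,::-1])
```

```text
6.15 [ 0.54950132 -0.08526771  0.0140884 ] [3.19576816 1.05488855 3.76546018] [ 0.03702149 -0.48176057  0.02858856] 0.027144834045367952
```

View pics/s2.png

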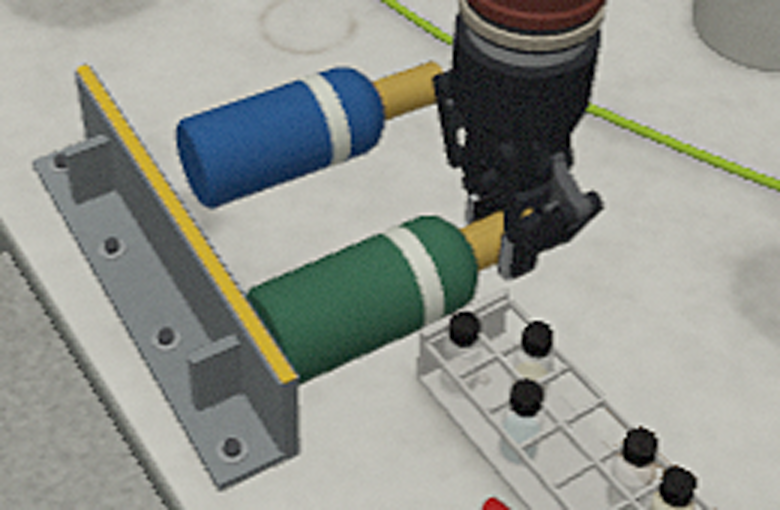

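Side view: green body is near the plate with the foot hidden just behind its top edge, cap held, and the rack untouched. Creep in until contact.

Emit:
{"op": "jog_arm", "data": {"plan": [[0.1,0,0,0,0,-0.015,-1],[0.1,0,0,0,0,0,-1],[0.1,0,0,0,0,0,-1],[0,0,0,0,0,0,-1]]}}

```text
t: 6.65
tool_pos: [0.5444, -0.0854, 0.0141]
tool_rot: [0.093, 3.137, -0.0]
contact_force: [5.5, 0.5, 3.2]
opening: 0.0273
grip_force: 20.1
```

Emit:
{"op": "jog_arm", "data": {"plan": [[0.1,0,0,0,0,0,-1],[0.05,0,0,0,0,0,-1],[0,0,0,0,0,0,-1]]}}

```text
t: 6.95
tool_pos: [0.5415, -0.0853, 0.0141]
tool_rot: [0.093, 3.137, -0.001]
contact_force: [5.9, -0.1, 3.2]
opening: 0.0271
grip_force: 20.1
```

Run:
```python
from h import *
o=ctrl.get_obs();print(o['t'],o['tool_pos'],o['contact_force'],o['wrist_torque'],o['opening'])
a,d=snap('top')
w=cv2.resize(a[155:300,220:400],None,fx=4,fy=4,interpolation=cv2.INTER_CUBIC)
cv2.imwrite('pics/t3.png',w[...,::-1])
```

```text
6.95 [ 0.54151249 -0.08533212  0.01411234] [ 5.85596167 -0.13794051  3.15214575] [ 0.04886598 -0.82962922 -0.0122561 ] 0.027125676959297674
```

View pics/t3.png

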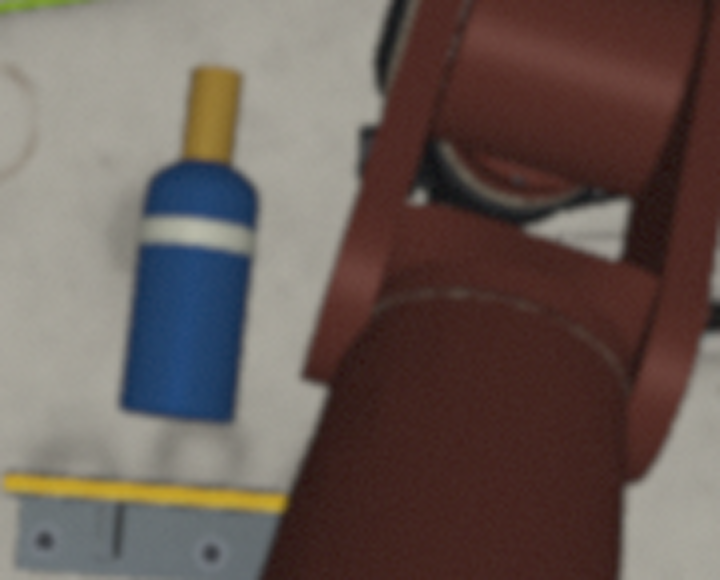

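The top view is blocked by the arm (only blue and the plate's left half visible). I'll rely on force and push a little further.

Emit:
{"op": "jog_arm", "data": {"plan": [[0.1,0,0,0,0,0,-1],[0.1,0,0,0,0,0,-1],[0,0,0,0,0,0,-1]]}}

```text
t: 7.3
tool_pos: [0.5402, -0.0861, 0.0147]
tool_rot: [0.093, 3.13, -0.004]
contact_force: [15.0, -2.5, -3.6]
opening: 0.0273
grip_force: 19.9
```

Run:
```python
from h import *
o=ctrl.get_obs();print(o['t'],o['tool_pos'],o['contact_force'],o['wrist_torque'],o['opening'])
a,d=snap('wrist')
cv2.imwrite('pics/w4.png',a[...,::-1])
```

```text
7.3 [ 0.54015198 -0.08609246  0.01472533] [15.01697793 -2.48590949 -3.61224559] [-0.42650774 -2.16218537  0.0296488 ] 0.027279492999294535
```

View pics/w4.png

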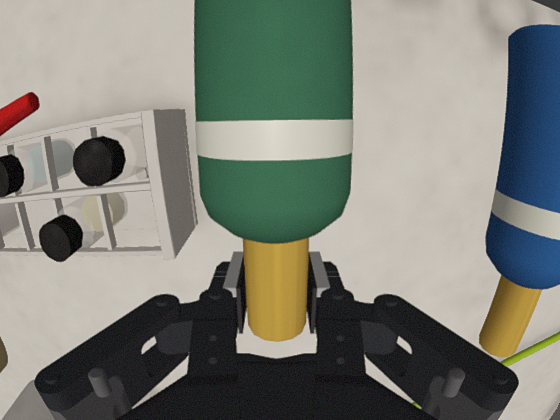

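The wrist view shows the cap (243–310, rows 240–340) gripped between the pads. The 15 N reaction says the foot is butted. Work out the arc.

Run:
```python
import numpy as np
t=np.radians(np.arange(0,91,5));L=159
s=30*np.sin(t)+L*np.cos(t);h=30*np.cos(t)+L*np.sin(t)
for i in range(18): print(5*i+5,'per half-step x %.3f z %.3f'%(-(s[i+1]-s[i])/40,-(h[i+1]-h[i])/40), (s[i+1]-s[0]).round(1),(h[i+1]-h[0]).round(1))
```

```text
5 per half-step x -0.050 z -0.344 2.0 13.7
10 per half-step x -0.020 z -0.335 2.8 27.2
15 per half-step x 0.011 z -0.324 2.3 40.1
20 per half-step x 0.042 z -0.311 0.7 52.6
25 per half-step x 0.072 z -0.295 -2.2 64.4
30 per half-step x 0.102 z -0.277 -6.3 75.5
35 per half-step x 0.131 z -0.257 -11.5 85.8
40 per half-step x 0.159 z -0.235 -17.9 95.2
45 per half-step x 0.186 z -0.211 -25.4 103.6
50 per half-step x 0.211 z -0.186 -33.8 111.1
55 per half-step x 0.235 z -0.159 -43.2 117.5
60 per half-step x 0.257 z -0.131 -53.5 122.7
65 per half-step x 0.277 z -0.102 -64.6 126.8
70 per half-step x 0.295 z -0.072 -76.4 129.7
75 per half-step x 0.311 z -0.042 -88.9 131.3
80 per half-step x 0.324 z -0.011 -101.8 131.8
85 per half-step x 0.335 z 0.020 -115.3 131.0
90 per half-step x 0.344 z 0.050 -129.0 129.0
```

Emit:
{"op": "jog_arm", "data": {"plan": [[-0.08,0,-0.1,0,0,0,-1],[-0.05,0,-0.3,0,0,0,-1],[-0.05,0,-0.3,0,0,0,-1],[-0.02,0,-0.3,0,0,0,-1],[-0.02,0,-0.3,0,0,0,-1],[0,0,0,0,0,0,-1]]}}

```text
t: 7.95
tool_pos: [0.5399, -0.0852, 0.0385]
tool_rot: [-0.092, -3.139, 0.0]
contact_force: [3.7, -1.4, -2.3]
opening: 0.0272
grip_force: 21.1
```

Emit:
{"op": "jog_arm", "data": {"plan": [[0,0,-0.32,0,0,0,-1],[0.01,0,-0.32,0,0,0,-1],[0.04,0,-0.31,0,0,0,-1],[0.04,0,-0.31,0,0,0,-1],[0.07,0,-0.3,0,0,0,-1],[0.07,0,-0.3,0,0,0,-1],[0,0,0,0,0,0,-1]]}}

```text
t: 8.65
tool_pos: [0.5361, -0.0848, 0.0774]
tool_rot: [0.093, 3.139, -0.0]
contact_force: [-0.3, 1.2, -4.9]
opening: 0.0272
grip_force: 20.7
```

Run:
```python
from h import *
o=ctrl.get_obs();print(o['t'],o['tool_pos'],o['contact_force'],o['wrist_torque'],o['opening'])
a,d=snap('side')
w=cv2.resize(a[150:340,200:450],None,fx=3,fy=3,interpolation=cv2.INTER_CUBIC)
cv2.imwrite('pics/s5.png',w[...,::-1])
```

```text
8.65 [ 0.53613298 -0.08481024  0.07738963] [-0.28862164  1.18315914 -4.91003726] [ 0.08111717 -0.06150765 -0.00087913] 0.027229754552754105
```

View pics/s5.png

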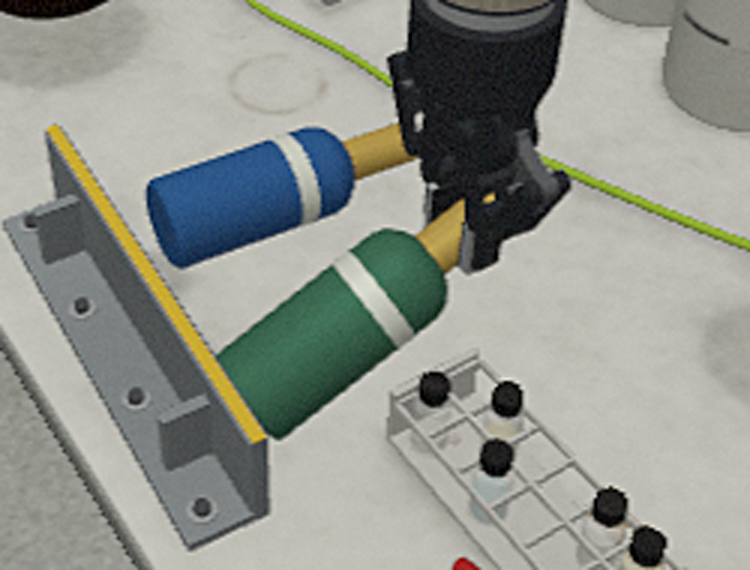

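Side view: green is tilted ~25°, foot at the plate (lower rim near (275,435) in the crop), blue untouched. Check the pose numerically for foot contact.

```bash
cat > fit.py <<'E'
from h import *
from scipy.optimize import least_squares
def fit(names=('side',),top=True):
    # cylinder axis fit; frame: s along plate normal from face, y along, z
    Q=[]
    for n in names:
        im,d=snap(n);P=cloud(n,d);hsv=cv2.cvtColor(im,cv2.COLOR_RGB2HSV)
        m=(hsv[...,0]>60)&(hsv[...,0]<95)&(hsv[...,1]>90)&(d>0)&(P[...,0]>.36)&(P[...,0]<.6)&(P[...,1]<-.02)&(P[...,1]>-.16)
        m=cv2.erode(m.astype(np.uint8),np.ones((3,3)))>0
        Q.append(P[m])
    p=np.vstack(Q);n=np.array([.9984,-.057,0]);l=np.array([.057,.9984,0])
    p=np.stack([p@n-.3865,p@l,p[:,2]],1)
    def f(v): # mid point (y fixed along axis param), angles th (tilt), ps (yaw)
        a=np.array([np.cos(v[3])*np.cos(v[4]),np.sin(v[4]),np.sin(v[3])*np.cos(v[4])])
        q=p-v[:3];ax=q@a
        return np.concatenate([np.sqrt(np.maximum((q**2).sum(1)-ax**2,1e-9))-.03,[ (v[:3]-p.mean(0))@a ]])
    best=min((least_squares(f,[*p.mean(0),t,0],loss='soft_l1',f_scale=.002) for t in(.1,.6,1.1,1.5)),key=lambda r:r.cost)
    v=best.x;a=np.array([np.cos(v[3])*np.cos(v[4]),np.sin(v[4]),np.sin(v[3])*np.cos(v[4])])
    o=ctrl.get_obs();g=o['tool_pos']+R.from_rotvec(o['tool_rot']).as_matrix()@[0,0,-.019];g=np.array([g@n-.3865,g@l,g[2]])
    ax=(p-v[:3])@a
    # foot from pts extent; L = grip distance from foot
    foot=v[:3]+a*np.percentile(ax,0.5)
    gp=v[:3]+a*((g-v[:3])@a)
    print('N',len(p),'tilt',np.degrees(v[3]).round(1),'side',np.degrees(v[4]).round(1),'rms',np.sqrt(np.mean(f(v)[:-1]**2)).round(4))
    print('foot(vis)',foot.round(4),'grip',g.round(4),'axis at grip',gp.round(4),'L',(g-foot)@a)
    F=gp-a*.159; print('foot from grip',F.round(4),'lower rim h',F[2]-.03*np.cos(v[3]),'upper rim s',F[0]-.03*np.sin(v[3]))
    print('t',o['t'],o['contact_force'].round(1),o['wrist_torque'].round(2))
if __name__=='__main__': fit()
E
python3 fit.py
```

```text
N 1780 tilt 24.8 side 0.3 rms 0.0014
foot(vis) [ 0.0186 -0.0538  0.0265] grip [ 0.1538 -0.0541  0.096 ] axis at grip [ 0.1565 -0.0531  0.0901] L 0.1518802062584771
foot from grip [ 0.0121 -0.0538  0.0235] lower rim h -0.003727466202322109 upper rim s -0.0004299299318964774
t 8.75 [ 0.5 -0.5 -3.3] [ 0.03 -0.26 -0.  ]
```

Emit:
{"op": "jog_arm", "data": {"plan": [[0.14,0,-0.27,0,0,0,-1],[0.13,0,-0.27,0,0,0,-1],[0.14,0,-0.25,0,0,0,-1],[0.14,0,-0.25,0,0,0,-1],[0.16,0,-0.23,0,0,0,-1],[0.16,0,-0.23,0,0,0,-1],[0,0,0,0,0,0,-1]]}}

```text
t: 9.45
tool_pos: [0.5187, -0.0839, 0.1074]
tool_rot: [0.093, 3.139, -0.001]
contact_force: [-0.9, -0.7, -4.4]
opening: 0.0273
grip_force: 21.2
```

```bash
python3 fit.py
```

```text
N 1802 tilt 39.5 side 0.5 rms 0.002
foot(vis) [ 0.0243 -0.0541  0.0236] grip [ 0.1363 -0.0542  0.1262] axis at grip [ 0.1413 -0.0528  0.1201] L 0.1517337508880372
foot from grip [ 0.0187 -0.0541  0.0189] lower rim h -0.004207611193727399 upper rim s -0.00037082308867157285
t 9.5 [ 0.7  0.9 -3.9] [ 0.02 -0.11 -0.01]
```

Emit:
{"op": "jog_arm", "data": {"plan": [[0.2,0,-0.21,0,0,0,-1],[0.2,0,-0.21,0,0,0,-1],[0.22,0,-0.18,0,0,0,-1],[0.22,0,-0.18,0,0,0,-1],[0.24,0,-0.16,0,0,0,-1],[0.24,0,-0.16,0,0,0,-1],[0,0,0,0,0,0,-1]]}}

```text
t: 10.2
tool_pos: [0.4919, -0.0823, 0.129]
tool_rot: [0.093, 3.14, -0.0]
contact_force: [-1.0, 0.9, -4.3]
opening: 0.0274
grip_force: 21.1
```

```bash
python3 fit.py
```

```text
N 1579 tilt 53.9 side 0.6 rms 0.0025
foot(vis) [ 0.0283 -0.054   0.0213] grip [ 0.1095 -0.0541  0.1478] axis at grip [ 0.1168 -0.0524  0.1425] L 0.15008502831693554
foot from grip [ 0.0231 -0.0541  0.0141] lower rim h -0.0036207530369928645 upper rim s -0.0011523514235583093
t 10.25 [-0.3  0.6 -5. ] [ 0.07 -0.11  0.01]
```

Emit:
{"op": "jog_arm", "data": {"plan": [[0.26,0,-0.13,0,0,0,-1],[0.26,0,-0.13,0,0,0,-1],[0.28,0,-0.1,0,0,0,-1],[0.28,0,-0.1,0,0,0,-1],[0.3,0,-0.07,0,0,0,-1],[0.3,0,-0.07,0,0,0,-1],[0,0,0,0,0,0,-1]]}}

```text
t: 10.95
tool_pos: [0.4583, -0.0803, 0.141]
tool_rot: [0.093, 3.139, -0.0]
contact_force: [0.3, 0.1, -4.5]
opening: 0.0269
grip_force: 21.9
```

```bash
python3 fit.py
python3 - <<'E'
from h import *
a,d=snap('wrist');b=np.load('pics/side.npz')['im']
w=np.hstack([cv2.resize(b[130:310,210:410],(400,360)),cv2.resize(a,(400,300))[:,:].repeat(1,0) if 0 else cv2.copyMakeBorder(cv2.resize(a,(400,300)),0,60,0,0,0)])
cv2.imwrite('pics/c6.png',w[...,::-1])
E
```

```text
N 1349 tilt 67.3 side 1.4 rms 0.0028
foot(vis) [ 0.0301 -0.0545  0.0228] grip [ 0.0759 -0.0541  0.1599] axis at grip [ 0.0857 -0.051   0.1557] L 0.1441157894625089
foot from grip [ 0.0244 -0.0549  0.0091] lower rim h -0.002504770203507818 upper rim s -0.003304013423062767
t 11.0 [ 0.5 -0.4 -3.3] [-0.05 -0.11  0.  ]
```

View pics/c6.png

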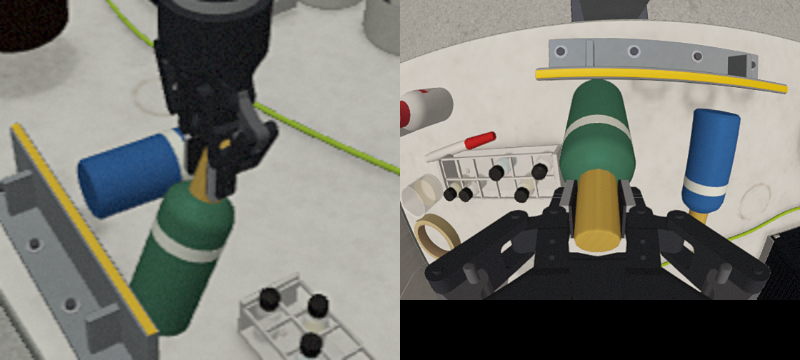

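Crop shows green at ~67° with its foot at the plate, cap well between the pads, rack and blue untouched. Continue.

Emit:
{"op": "jog_arm", "data": {"plan": [[0.31,0,-0.02,0,0,0,-1],[0.31,0,-0.02,0,0,0,-1],[0.32,0,0,0,0,0,-1],[0.32,0,0.02,0,0,0,-1],[0,0,0,0,0,0,-1]]}}

```text
t: 11.55
tool_pos: [0.4338, -0.0791, 0.1425]
tool_rot: [0.093, 3.138, -0.001]
contact_force: [1.2, 1.4, 5.0]
opening: 0.0274
grip_force: 23.5
```

```bash
python3 fit.py
python3 - <<'E'
from h import *
z=np.load('pics/side.npz');im,d=z['im'],z['d'];P=cloud('side',d);hsv=cv2.cvtColor(im,cv2.COLOR_RGB2HSV)
m=(hsv[...,0]>60)&(hsv[...,0]<95)&(hsv[...,1]>90)&(d>0)&(P[...,0]>.36)&(P[...,0]<.6)&(P[...,1]<-.02)&(P[...,1]>-.16)
p=P[m];print(p[np.argsort(p[:,2])[[0,5,10,20,40]]].round(4))
E
```

```text
N 1100 tilt 76.4 side 2.4 rms 0.0034
foot(vis) [ 0.0278 -0.0553  0.0149] grip [ 0.0511 -0.0543  0.1615] axis at grip [ 0.0625 -0.0493  0.1585] L 0.14785556927777838
foot from grip [ 0.0252 -0.0558  0.0041] lower rim h -0.002940546716507313 upper rim s -0.003990575721453782
t 11.6 [ 1.3 -0.4  6. ] [ 0.01 -0.35  0.  ]
[[ 0.4214 -0.1051  0.0089]
 [ 0.397  -0.103   0.0104]
 [ 0.4098 -0.1076  0.0118]
 [ 0.4156 -0.1079  0.0134]
 [ 0.4185 -0.1064  0.018 ]]
```

Emit:
{"op": "jog_arm", "data": {"plan": [[0.33,0,0,0,0,0,-1],[0.33,0,0,0,0,0,-1],[0.25,0,0.03,0,0,0,-1],[0,0,0,0,0,0,-1]]}}

```text
t: 12.0
tool_pos: [0.4147, -0.0778, 0.1408]
tool_rot: [0.093, 3.14, -0.001]
contact_force: [0.6, 0.2, 5.5]
opening: 0.0271
grip_force: 23.8
```

```bash
python3 fit.py
```

```text
N 966 tilt 81.9 side 1.9 rms 0.0037
foot(vis) [ 0.0254 -0.0548  0.0106] grip [ 0.032  -0.0541  0.1598] axis at grip [ 0.0464 -0.0498  0.1576] L 0.1486484110007723
foot from grip [ 0.0239 -0.0552  0.0003] lower rim h -0.003926343898748657 upper rim s -0.005771285882155933
t 12.05 [-0.2  0.1  6.5] [-0.03 -0.35 -0.02]
```

Run:
```python
from h import *
a,d=snap('wrist');b=np.load('pics/side.npz')['im']
w=np.hstack([cv2.resize(b[120:320,190:390],(480,480),interpolation=cv2.INTER_CUBIC),cv2.resize(a[180:380,190:360],(320,376)) .copy() if 0 else cv2.copyMakeBorder(cv2.resize(a[170:370,180:370],(320,337)),0,143,0,0,0)])
cv2.imwrite('pics/c7.png',w[...,::-1])
```

```text
(no output)
```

View pics/c7.png

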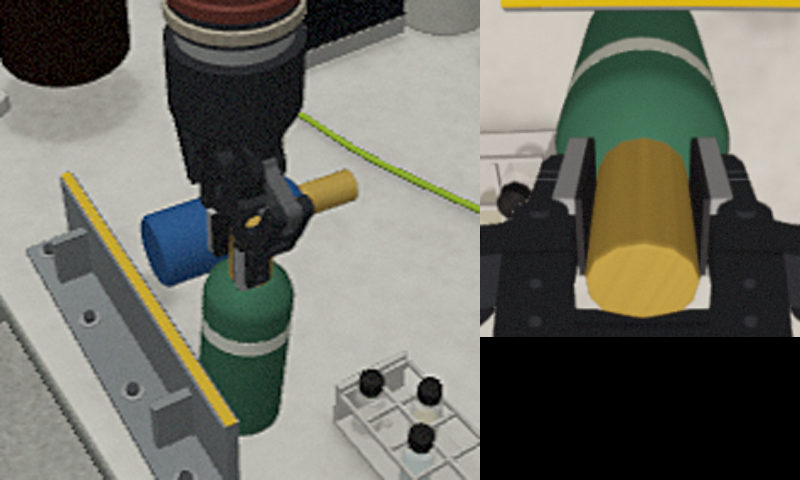

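The cylinder stands almost upright by the plate, and the cap top is visible in the wrist view at about (278,339). Measure tilt from the cap's top face.

```bash
cat > cap.py <<'E'
from h import *
def cap():
    o=ctrl.get_obs();a,d=snap('wrist');c=ctrl.camera_info('wrist');K=c['camera_matrix'];T=c['T_tool_cam'];A=R.from_rotvec(o['tool_rot']).as_matrix()
    hsv=cv2.cvtColor(a,cv2.COLOR_RGB2HSV)
    v,u=np.mgrid[:420,:560];x=np.stack([u-K[0,2],v-K[1,2]],-1)/K[0,0];r=np.linalg.norm(x,axis=-1)+1e-9
    ray=np.stack([x[...,0]/r*np.tan(r),x[...,1]/r*np.tan(r),np.ones_like(r)],-1)
    p=(ray*d[...,None])@T[:3,:3].T+T[:3,3];p=p@A.T+o['tool_pos']
    m=(hsv[...,0]>12)&(hsv[...,0]<32)&(hsv[...,1]>90)&(d>0)&(np.abs(p-o['tool_pos']-[0,0,.019]).max(-1)<.05)
    q=p[m];n=np.array([.9984,-.057,0]);l=np.array([.057,.9984,0]);q=np.stack([q@n-.3865,q@l,q[:,2]],1)
    t=q[q[:,2]>q[:,2].max()-.012]
    b=None;rng=np.random.default_rng(0)
    for _ in range(300):
        s=q[rng.choice(len(q),3,False)];w=np.cross(s[1]-s[0],s[2]-s[0]);L=np.linalg.norm(w)
        if L<1e-6: continue
        w/=L; w=w*np.sign(w[2]) 
        if w[2]<.8: continue
        i=abs((q-s[0])@w)<.0015
        if b is None or i.sum()>b.sum(): b=i
    t=q[b];cc=t.mean(0);w=np.linalg.svd(t-cc)[2][2];w*=np.sign(w[2])
    print('N',b.sum(),len(q),'top centre s,y,z',cc.round(4),'extent s',np.percentile(t[:,0],[1,99]).round(4),'lean out deg',np.degrees(np.arctan2(w[0],w[2])).round(1),'lean side',np.degrees(np.arctan2(w[1],w[2])).round(1))
    g=o['tool_pos'];print('tcp s',g@n-.3865,'t',o['t'],o['contact_force'].round(1))
if __name__=='__main__': cap()
E
python3 cap.py
```

```text
N 2442 5962 top centre s,y,z [ 0.0415 -0.0543  0.1815] extent s [0.0305 0.0537] lean out deg 3.3 lean side 0.4
tcp s 0.03201535037638514 t 12.1 [ 0.4 -0.4  6.4]
```

Emit:
{"op": "jog_arm", "data": {"plan": [[0.2,0,0.02,0,0,0,-1],[0.2,0,0.02,0,0,0,-1],[0.1,0,0.02,0,0,0,-1],[0,0,0,0,0,0,-1]]}}

```text
t: 12.55
tool_pos: [0.4046, -0.0772, 0.1391]
tool_rot: [-0.093, -3.139, 0.0]
contact_force: [0.8, 0.6, 5.9]
opening: 0.027
grip_force: 22.7
```

```bash
python3 cap.py
```

```text
N 2543 5738 top centre s,y,z [ 0.0305 -0.0542  0.1803] extent s [0.0194 0.042 ] lean out deg -1.5 lean side 0.0
tcp s 0.021884882103952896 t 12.55 [0.8 0.6 5.9]
```

Emit:
{"op": "jog_arm", "data": {"plan": [[0,0,-0.04,0,0,0,-1],[0,0,0,0,0,0,-0.2],[0,0,0,0,0,0,0.2],[0,0,0,0,0,0,0.6],[0,0,0,0,0,0,1],[0,0,0,0,0,0,1],[0,0,0,0,0,0,1]]}}

```text
t: 13.3
tool_pos: [0.4053, -0.0771, 0.1398]
tool_rot: [-0.092, -3.14, -0.0]
contact_force: [0.5, 0.2, 0.9]
opening: 0.0856
grip_force: 0.0
```

```bash
python3 cap.py
```

```text
N 2901 5823 top centre s,y,z [ 0.0282 -0.0546  0.18  ] extent s [0.0164 0.0417] lean out deg -1.5 lean side -0.5
tcp s 0.022552936504231957 t 13.3 [0.5 0.2 0.9]
```

Standing. Retreat straight up, then look.

Emit:
{"op": "jog_arm", "data": {"plan": [[0,0,-0.3,0,0,0,1],[0,0,-0.6,0,0,0,1],[0,0,-1,0,0,0,1],[0,0,-1,0,0,0,1],[0,0,-1,0,0,0,1],[0,0,-1,0,0,0,1],[0,0,-1,0,0,0,1],[0,0,0,0,0,0,1]]}}

```text
t: 14.15
tool_pos: [0.4071, -0.0778, 0.2625]
tool_rot: [0.092, 3.133, -0.004]
contact_force: [-0.6, 0.6, -0.3]
opening: 0.0855
grip_force: 0.0
```

```bash
python3 fit.py
python3 - <<'E'
from h import *
b=np.load('pics/side.npz')['im']
o=ctrl.get_obs();print(o['tool_pos'],o['contact_force'])
cv2.imwrite('pics/s8.png',cv2.resize(b[90:330,170:450],None,fx=2.4,fy=2.4,interpolation=cv2.INTER_CUBIC)[...,::-1])
E
```

```text
N 875 tilt 86.7 side 3.6 rms 0.004
foot(vis) [ 0.0251 -0.056   0.0135] grip [ 0.0235 -0.0542  0.2793] axis at grip [ 0.0402 -0.0395  0.2774] L 0.26490155117382025
foot from grip [ 0.0311 -0.0494  0.119 ] lower rim h 0.11728646067837961 upper rim s 0.0011911968219899365
t 14.2 [-0.8  0.3 -0.9] [-0.   -0.   -0.03]
[ 0.40631425 -0.07750552  0.26030477] [-0.83329048  0.28572999 -0.91727375]
```

View pics/s8.png

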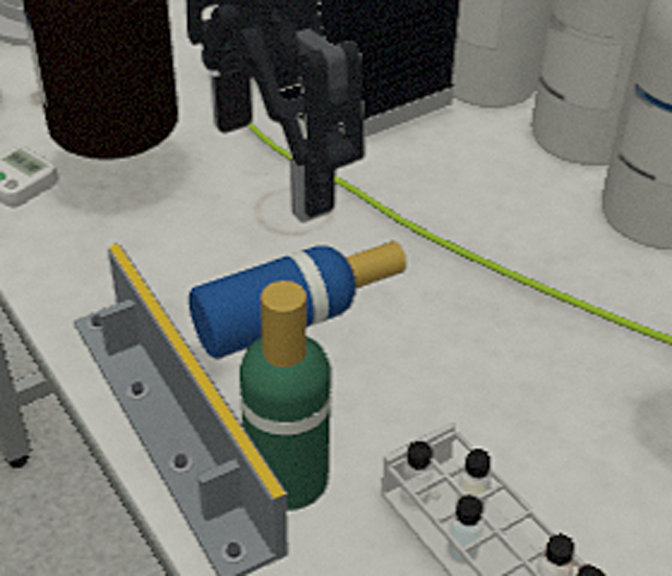

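The image shows green upright by the plate (cap top at (284,295), side close to the yellow edge), blue lying untouched, and the gripper clear above.

```bash
python3 -c "
from station import ctrl
print(ctrl.finish_job())"
```

```text
the job is handed in; nothing more can be done
None
```

The green cylinder stands upright with its side close to the stop plate and the gripper clear of it; the blue cylinder was left as it lay, and the job was handed in at about 14 s.

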